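# Seat a turned lid in the undercut of a sanding jig

### The job

Pick up the round wooden lid by its knob, set it flat on the bed of the sanding jig in front of the overhanging lip, and slide it sideways along the bed under the lip until its rim sits fully home in the V, against both cheeks at once. Press it home for about a second with a steady 13 N or so in the push direction, bearing evenly on both cheeks, without ever pushing on the cheeks or the lip with more than 15 N (they would crack), then let go and leave it lying flat and fully home. Leave the sanding block, the bowl and the glue bottle where they are.

Things in the scene. Friction and masses are not known exactly. Their poses are not given: they have to be found in the camera images.
- lid: Turned pale wooden lid, loose, about 0.12 kg: a flat disc 110 mm in diameter and 14 mm thick, with an upright round knob 28 mm in diameter and 36 mm high on the middle of its top (top of the knob 50 mm above the underside). Origin: centre of the underside; z up along the knob. It is round, so its turn about z does not matter. It starts on the bench.
- jig: Wooden sanding jig fixed to the bench, at a different place and turn each time. Bed: plywood board 220 mm (x) by 200 mm (y), 18 mm thick; origin at the centre of the board's underside. Its +x is the direction in which the lid is pushed home; the open part of the bed is its -x half; over the +x end stands the dark lip. A bar closes the far +x end.
- seat (a point): Point on the top face of the jig's bed, 5 mm from the board's centre towards +x, where the centre of the lid's underside lies when the lid is fully home, touching both cheeks. Same axes as the jig: +x is the push direction, y to the left of it, z up.
- cheek_left: Left (+y) upright wooden cheek of the V under the lip: an 18 mm thick, 17 mm high, 58 mm long block whose flat face stands at 45 degrees to the push direction and touches the lid's rim 39 mm ahead of and 39 mm to the left of the seat. Rigid, waxed and slippery (friction about 0.25). Its origin is at the jig's origin.
- cheek_right: Right (-y) cheek, the mirror image of the left one, touching the lid's rim 39 mm ahead of and 39 mm to the right of the seat. The two faces converge in the push direction, so a lid that comes in off-centre meets one cheek first and must be let or moved towards the other side until it bears on both. Rigid, waxed and slippery (friction about 0.25). Its origin is at the jig's origin.
- lip: Overhanging dark wooden lip, a plate 10 mm thick and 170 mm wide (y), its underside 17 mm above the bed (3 mm more than the lid's disc is thick), its top 27 mm above the bed. Its straight front edge stands 33 mm ahead of the seat, so it covers the front 22 mm of a seated lid, and it hides the cheeks from above. Its origin is at the jig's origin.
- sanding_block: Cork sanding block, 95 x 55 x 34 mm, loose on the bench; a bystander. Origin: centre of its underside.
- bowl: Small open wooden bowl, 96 mm across and 40 mm high, loose on the bench; a bystander. Origin: centre of its underside.
- glue_bottle: White bottle, 48 mm across and 115 mm high, standing loose on the bench; a bystander. Origin: centre of its underside.
Not all that is in view belongs to the job. What is shaped like the lid but purple or turquoise is not meant.

How it is judged:
By the outcome, as a careful person would: the job done as asked, in the order asked, and still so for the second after the job is handed in, with the robot touching nothing.
It also fails if it takes over 64 s, if anything falls off the work surface, if the arm or the gripper's body presses on something with over 40 N, if the wrist force passes 120 N, or if a joint passes its speed limit or range.

### The arm

A 6-joint arm with a two-finger parallel gripper is mounted at the origin on the work surface. World frame = base frame: x ahead of the robot, y to its left, z up, the work surface at z = 0. Lengths are in mm, angles in degrees, forces in N, time in s.
With the tool pointing down it reaches from about 300 to 850 mm from the base axis. Payload 4.2 kg.
Tool frame: the origin (TCP) lies midway between the tips of the shut fingers; the grasp point (between the pads) lies 19 mm behind it; z points along the fingers, y is the direction in which the jaws open and shut (so a half turn about z gives the same grasp; the last joint's range is limited). The gripper opens to 91 mm and grips with 3 to 60 N. Pads are 32 mm wide; open, the fingers measure 118 mm over their backs; the gripper's body (76 mm by 178 mm) begins 60 mm behind the grasp point.
Start: joints at [69.156, 18.312, 89.639, -0, 72.044, -1.146], TCP at [193.817, 541.367, 213.976] pointing down, gripper open.
Joint ranges: [-177.97, 177.97], [-48.28, 115.42], [12.27, 149.76], [-77.06, 257.06], [2.81, 150.46], [-146.56, 146.56]. Speed limits (degrees/s): [147.25, 147.25, 180, 180, 180, 180].

### API

Orientations are given as a 3x3 rotation matrix whose columns are the frame's x, y, z axes.
In Python, from station import get_obs, vision, workorder gives the robot as it stands.
- The arm moves only by the shell command python3 -m inch 'ROWS' [FORCE]. ROWS is a JSON object of lists of equal length, an entry for each row: "turn": the turn, a rotation vector about the tool's x, y, z each as a share of 2 pi rad, from -1 to 1, a list of three; "dp": the shift along the tool's x, y, z each as a share of 0.1 m, from -1 to 1, a list of three; "claw": the opening in per cent of the stroke, from 0 (shut) to 100 (fully open). A call has 1 to 20 rows; each row is the pose to reach, as a shift and turn from the pose measured when the call began, along the tool's axes at that moment, turning the shorter way round; what a row does not reach only later rows make up. A row lasts 1/12 s, in which the tool goes at most 41.7 mm and 7.16 degrees, less where a joint would pass 70% of its speed; a pose out of reach is approached as far as the arm can. A call with a number of a shift or a turn outside -1 to 1 is refused whole. A call with a gripper value outside its range is refused whole. The fingers move at their own pace and stop on an object; FORCE is the grip in N (left out, the last holds). Time passes only in rows, so rows that repeat a pose let the fingers close. It gives the time, the measured TCP pose, the force and the opening at its end, in the units of the state.
- get_obs(): the state, without advancing time (a new reading comes with each control period).
- vision.grab_frame(name): name is "scene" or "top" or "wrist"; returns the picture (420x560x3 uint8, blue, green, red); there is no depth.
- vision.camera_params(name): a dict with "fx", "fy", "cx", "cy" (pixels), "T" (4x4, takes a point from camera to world coordinates). Camera axes: x right, y down, z forward; pixel columns grow to the right and rows downward; lengths in mm; the calibration is good to about 2 mm. A picture is of the moment at which its call begins: read the wrist's pose just before it. camera_params takes no time and is no camera call; for the wrist camera it gives the pose at the moment of the call.
- workorder.job_done(): hands the job in, once; it reports no verdict.
The state is a dict: "clock": time; "qpos": joint angles; "joint_velocities": joint speeds; "tau": joint torques, N m; "tcp_pos": TCP position; "tcp_rot": TCP orientation; "contact_force": force on the tool from outside, world axes, zero at the start; "torque": the same for the moment, N m; "finger_gap": finger opening in mm.
Only numpy, scipy, OpenCV 4.12 (cv2) and the standard library are available. Lean on these libraries where they do the work, as an engineer would, in place of code of your own. Each camera call takes 0.05 s, during which the arm holds its last target.

## Working session

There is one attempt and no reset: what is moved stays moved. The work goes in short steps, Python scripts to look and compute and a shell command to move; the robot and the scene stay as the last step left them, time stands still between calls to the robot, and variables do not carry over. Pictures are saved under pics/ and viewed, and the job is handed in when it is done.

```bash
ls; mkdir -p pics; python3 - <<'E'
from station import get_obs, vision
import cv2
o=get_obs(); print(o)
for n in ["scene","top","wrist"]:
    p=vision.camera_params(n); print(n,p)
    cv2.imwrite(f"pics/{n}0.png",vision.grab_frame(n))
E
```

```text
pics
{'clock': 0.0, 'qpos': array([ 6.91583455e+01,  1.83516549e+01,  8.97047374e+01, -7.23981319e-04,
        7.20453275e+01, -1.14550202e+00]), 'joint_velocities': array([ 0.02868097,  0.04554259, -0.01603698,  0.00822599, -0.00241757,
        0.03785598]), 'tau': array([-2.55044310e-03, -4.12472999e+01, -2.31964248e+01,  7.23943161e-02,
        4.57687641e-02, -1.53060646e-04]), 'tcp_pos': array([193.61432774, 540.89062105, 213.1314625 ]), 'tcp_rot': array([[-9.41494489e-01,  3.37027808e-01, -6.20410119e-04],
       [ 3.37028378e-01,  9.41493019e-01, -1.66345687e-03],
       [ 2.34805743e-05, -1.77523129e-03, -9.99998424e-01]]), 'contact_force': array([ 0.00699097,  0.06892594, -0.06187008]), 'torque': array([-0.02608306,  0.00208858, -0.03540963]), 'finger_gap': 91.28779430293997}
scene {'fx': 391.91194825847435, 'fy': 391.91194825847435, 'cx': 270.5935716766993, 'cy': 214.47690084323253, 'T': array([[-9.06007465e-01,  3.57012557e-01, -2.27359865e-01,
         7.58908510e+02],
       [ 4.23183736e-01,  7.74368098e-01, -4.70392999e-01,
         3.27284833e+02],
       [ 8.12401858
[... 363 characters left out ...]
9926927e-01, -1.55561428e-03, -1.19883717e-02,
        -4.65381194e+01],
       [ 1.20831497e-02, -1.59138336e-01, -9.87182348e-01,
         9.45906469e+02],
       [ 0.00000000e+00,  0.00000000e+00,  0.00000000e+00,
         1.00000000e+00]])}
wrist {'fx': 330.1327631485042, 'fy': 330.1327631485042, 'cx': 279.79398366435026, 'cy': 208.86819051115177, 'T': array([[ 3.37577312e-01,  9.06539641e-01,  2.53431328e-01,
         1.20442728e+02],
       [ 9.41296963e-01, -3.24751611e-01, -9.21760155e-02,
         5.65626099e+02],
       [-1.25898001e-03,  2.69670671e-01, -9.62951787e-01,
         3.84477607e+02],
       [ 0.00000000e+00,  0.00000000e+00,  0.00000000e+00,
         1.00000000e+00]])}
```

View pics/scene0.png

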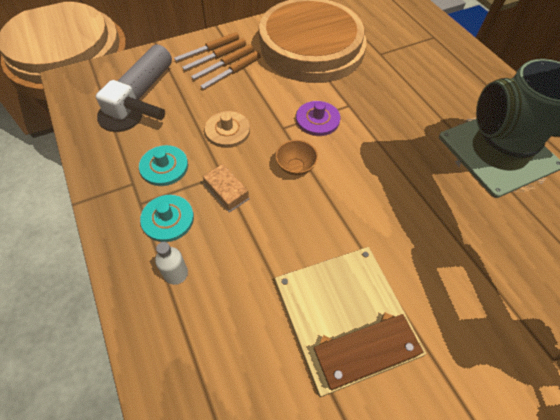

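View pics/top0.png

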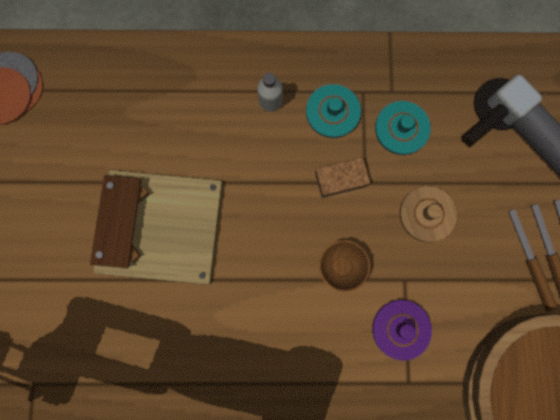

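View pics/wrist0.png

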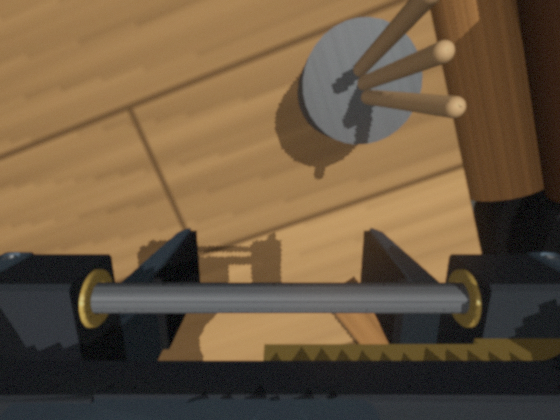

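Candidates in the top view shaped like the lid: pale wood (428,213), turquoise (334,110) and (403,127), purple (402,329). Only the pale wooden one fits. The jig is at (160,228) with its dark lip to image left (+y world). I'll enlarge both.

```bash
python3 - <<'E'
import cv2,numpy as np
t=cv2.imread('pics/top0.png')
a=cv2.resize(t[170:260,380:480],None,fx=4,fy=4,interpolation=cv2.INTER_CUBIC)
b=cv2.resize(t[160:295,80:235],None,fx=3,fy=3,interpolation=cv2.INTER_CUBIC)
h=max(a.shape[0],b.shape[0]);c=np.zeros((h,a.shape[1]+b.shape[1],3),np.uint8)
c[:a.shape[0],:a.shape[1]]=a;c[:b.shape[0],a.shape[1]:]=b
cv2.imwrite('pics/crop0.png',c[:,:800]); print(c.shape)
hsv=cv2.cvtColor(t,cv2.COLOR_BGR2HSV)
for p in [(415,225),(428,213),(445,190),(190,200),(160,260),(115,220),(240,240),(400,260)]: print(p,hsv[p[1],p[0]])
E
```

```text
(405, 865, 3)
(415, 225) [ 14 116 123]
(428, 213) [ 16 124 115]
(445, 190) [ 17 140 109]
(190, 200) [ 20 102 148]
(160, 260) [ 21 103 141]
(115, 220) [ 11 154  73]
(240, 240) [ 17 143 118]
(400, 260) [ 17 138 109]
```

View pics/crop0.png

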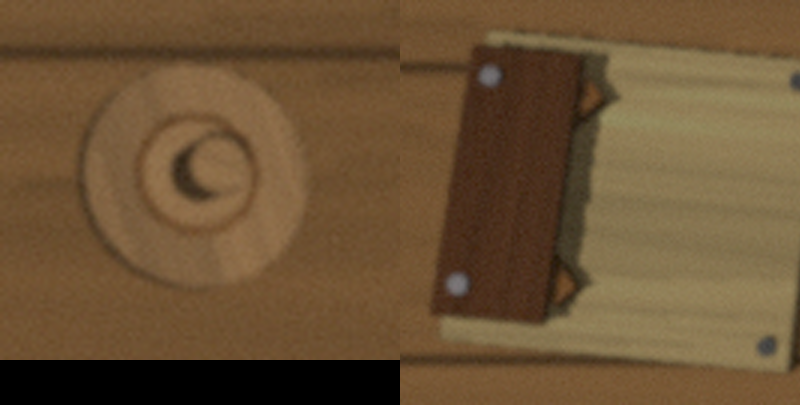

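The crop confirms the pale lid: disc centre about (428,214), knob top about (434,211). The bed and lip edges are clear, and the V tips show beside the lip. Next I'll measure them.

```bash
cat > h.py <<'E'
import numpy as np,cv2
from station import vision
def ray(n,uv,z,P=None):
    P=P or vision.camera_params(n);T=P['T']
    uv=np.atleast_2d(np.asarray(uv,float))
    d=np.c_[(uv[:,0]-P['cx'])/P['fx'],(uv[:,1]-P['cy'])/P['fy'],np.ones(len(uv))]@T[:3,:3].T
    o=T[:3,3]; s=(z-o[2])/d[:,2]
    return o+d*s[:,None]
def proj(n,X,P=None):
    P=P or vision.camera_params(n);T=P['T']
    c=(np.atleast_2d(X)-T[:3,3])@T[:3,:3]
    return np.c_[c[:,0]/c[:,2]*P['fx']+P['cx'],c[:,1]/c[:,2]*P['fy']+P['cy']]
def big(m):
    cs,_=cv2.findContours(m,cv2.RETR_EXTERNAL,cv2.CHAIN_APPROX_NONE)
    return max(cs,key=cv2.contourArea)
E
python3 - <<'E'
from h import *
t=cv2.imread('pics/top0.png');s=cv2.imread('pics/scene0.png')
vis={}
for n,im,lb,jb in [('top',t,(385,175,470,255),(80,155,235,300)),('scene',s,(195,105,260,152),(265,240,435,400))]:
    lab=cv2.cvtColor(cv2.GaussianBlur(im,(3,3),0),cv2.COLOR_BGR2LAB).astype(int)
    hsv=cv2.cvtColor(cv2.GaussianBlur(im,(3,3),0),cv2.COLOR_BGR2HSV).astype(int)
    # lid: less saturated than bench
    x0,y0,x1,y1=lb
    H=hsv[y0:y1,x0:x1]
    bench=np.median(np.r_[H[:6].reshape(-1,3),H[-6:].reshape(-1,3)],0)
    print(n,'bench',bench,'lid',hsv[(225 if n=='top' else 138),(412 if n=='top' else 212)])
    sat=H[...,1].astype(np.uint8)
    th,m=cv2.threshold(sat,0,255,cv2.THRESH_BINARY_INV|cv2.THRESH_OTSU)
    m=cv2.morphologyEx(m,cv2.MORPH_OPEN,np.ones((3,3),np.uint8))
    c=big(m)+np.array([x0,y0]); e=cv2.fitEllipse(cv2.convexHull(c)); print('lid',th,e)
    pts=ray(n,c[:,0],14); (cx,cy),r=cv2.minEnclosingCircle(pts[:,:2].astype(np.float32)); print(' circle',cx,cy,r, 'ell ctr',ray(n,e[0],14))
    x0,y0,x1,y1=jb
    J=hsv[y0:y1,x0:x1]
    m=((J[...,1]<(122 if n=='top' else 120))&(J[...,2]>95)).astype(np.uint8)*255
    m=cv2.morphologyEx(m,cv2.MORPH_OPEN,np.ones((3,3),np.uint8))
    cb=big(m)+np.array([x0,y0])
    m2=((J[...,2]<(90 if n=='top' else 110))&(J[...,0]<14)).astype(np.uint8)*255
    m2=cv2.morphologyEx(m2,cv2.MORPH_OPEN,np.ones((3,3),np.uint8))
    cl=big(m2)+np.array([x0,y0])
    for nm,cc,z in [('bed',cb,18),('lip',cl,45)]:
        p=ray(n,cc[:,0],z)[:,:2].astype(np.float32); print(nm,cv2.minAreaRect(p)); 
    v=im.copy()
    for cc,col in((c,(255,0,0)),(cb,(0,255,0)),(cl,(0,0,255))): cv2.drawContours(v,[cc],-1,col,1)
    vis[n]=v
cv2.imwrite('pics/v1.png',np.hstack([cv2.resize(vis['top'][150:310,70:480],None,fx=1.9,fy=1.9)]))
cv2.imwrite('pics/v2.png',cv2.resize(vis['scene'][100:400,190:440],None,fx=2,fy=2))
E
```

```text
top bench [ 15. 142. 110.] lid [ 15 123 120]
lid 133.0 ((428.2853088378906, 213.43699645996094), (55.694984436035156, 57.98616027832031), 134.6501922607422)
 circle 561.1431884765625 -330.9599914550781 56.44194030761719 ell ctr [[ 560.5736034  -330.99526205   14.        ]]
bed ((535.6134033203125, 189.17947387695312), (220.29905700683594, 201.33731079101562), 84.34639739990234)
lip ((543.0771484375, 260.9024658203125), (69.1808090209961, 164.42576599121094), 84.82744598388672)
scene bench [ 16. 151. 196.] lid [ 16 134 221]
lid 141.0 ((226.78094482421875, 128.57859802246094), (35.66434097290039, 45.94231033325195), 84.64421844482422)
 circle 563.567626953125 -326.3277282714844 58.69876480102539 ell ctr [[ 565.16441479 -324.54398357   14.        ]]Traceback (most recent call last):
  File "<stdin>", line 24, in <module>
  File "h.py", line 15, in big
    return max(cs,key=cv2.contourArea)
ValueError: max() iterable argument is empty
```

Bed from the top view measures 220.3 x 201.3 mm (given 220 x 200), yaw 84.35°. The lip front comes out at +37.5 mm from the board centre, where 38 is expected. The seat is therefore about (536,194,18), and the lid about (562,-329). I'll turn the tool so that its y lies along the push direction.

```bash
python3 -m inch '{"turn":[[0,0,-0.02],[0,0,-0.039],[0,0,-0.039],[0,0,-0.039]],"dp":[[0,0,0],[0,0,0],[0,0,0],[0,0,0]],"claw":[100,100,100,100]}'; python3 -c "
from station import get_obs;print(get_obs()['tcp_rot'])"
```

```text
clock: 0.48
tcp_pos: [193.6, 540.9, 213.1]
tcp_rot: [[-0.995, 0.102, -0.001], [0.102, 0.995, -0.002], [0.001, -0.002, -1.0]]
contact_force: [0.2, 0.1, -0.7]
finger_gap: 91.3
[[-9.94819804e-01  1.01651819e-01 -6.81820638e-04]
 [ 1.01652860e-01  9.94818441e-01 -1.72221605e-03]
 [ 5.03221349e-04 -1.78260365e-03 -9.99998285e-01]]
```

```bash

python3 -m inch '{"turn":[[0,0,0],[0,0,0],[0,0,0],[0,0,0]],"dp":[[-0.7,-1,0],[-0.7,-1,0],[-0.7,-1,0],[-0.7,-1,0]],"claw":[100,100,100,100]}' | grep pos
python3 -m inch '{"turn":[[0,0,0],[0,0,0],[0,0,0],[0,0,0]],"dp":[[-0.7,-1,0],[-0.7,-1,0],[-0.7,-1,0],[-0.7,-1,0]],"claw":[100,100,100,100]}' | grep pos
python3 -m inch '{"turn":[[0,0,0],[0,0,0],[0,0,0],[0,0,0]],"dp":[[-0.7,-1,0],[-0.7,-1,0],[-0.7,-1,0],[-0.7,-1,0]],"claw":[100,100,100,100]}' | grep pos
python3 -m inch '{"turn":[[0,0,0],[0,0,0],[0,0,0],[0,0,0]],"dp":[[-0.7,-1,0],[-0.7,-1,0],[-0.7,-1,0],[-0.7,-1,0]],"claw":[100,100,100,100]}' | grep pos
python3 -m inch '{"turn":[[0,0,0],[0,0,0],[0,0,0],[0,0,0]],"dp":[[-0.7,-1,0],[-0.7,-1,0],[-0.7,-1,0],[-0.7,-1,0]],"claw":[100,100,100,100]}' | grep pos
python3 -m inch '{"turn":[[0,0,0],[0,0,0],[0,0,0],[0,0,0]],"dp":[[-0.4,-1,0],[-0.4,-1,0],[-0.4,-1,0],[-0.4,-1,0]],"claw":[100,100,100,100]}'
```

```text
tcp_pos: [254.9, 428.9, 213.2]
tcp_pos: [315.5, 317.1, 213.9]
tcp_pos: [375.9, 205.3, 215.2]
tcp_pos: [435.9, 93.1, 216.9]
tcp_pos: [495.6, -19.2, 218.8]
clock: 2.48
tcp_pos: [523.2, -126.9, 220.5]
tcp_rot: [[-0.99, 0.144, 0.01], [0.144, 0.989, -0.018], [-0.012, -0.017, -1.0]]
contact_force: [1.1, 1.3, -0.3]
finger_gap: 91.3
```

```bash

python3 -m inch '{"turn":[[0,0,0],[0,0,0],[0,0,0],[0,0,0]],"dp":[[-0.33,-1,0],[-0.33,-1,0],[-0.33,-1,0],[-0.33,-1,0]],"claw":[100,100,100,100]}' | grep pos
python3 -m inch '{"turn":[[0,0,0],[0,0,0],[0,0,0],[0,0,0],[0,0,0]],"dp":[[-0.33,-0.83,0],[-0.33,-0.83,0],[-0.33,-0.83,0],[-0.33,-0.83,0],[-0.33,-0.83,0]],"claw":[100,100,100,100,100]}'
python3 - <<'E'
from h import *
from station import get_obs
import json
o=get_obs();P=vision.camera_params('wrist')
cv2.imwrite('pics/w1.png',vision.grab_frame('wrist'))
np.savez('pics/w1.npz',T=P['T']);print(o['tcp_pos'],o['tcp_rot'],o['qpos'],P['T'])
E
```

```text
tcp_pos: [542.9, -233.2, 222.0]
clock: 3.23
tcp_pos: [563.3, -318.0, 223.4]
tcp_rot: [[-0.989, 0.149, 0.009], [0.149, 0.989, -0.017], [-0.012, -0.016, -1.0]]
contact_force: [-0.6, 0.5, -0.1]
finger_gap: 91.2
[ 563.27504599 -318.01750336  223.36703899] [[-0.98876903  0.14916043  0.00932557]
 [ 0.14898326  0.9886857  -0.01745219]
 [-0.01182323 -0.01586683 -0.99980421]] [ -30.1577797    24.08262016   79.38509019   -0.61559483   75.56864548
 -111.43538508] [[ 1.49706778e-01  9.49525003e-01  2.75663109e-01  4.84797555e+02]
 [ 9.88604397e-01 -1.39300585e-01 -5.70674492e-02 -3.04866363e+02]
 [-1.57869376e-02  2.81065145e-01 -9.59558834e-01  3.93701084e+02]
 [ 0.00000000e+00  0.00000000e+00  0.00000000e+00  1.00000000e+00]]
```

View pics/w1.png

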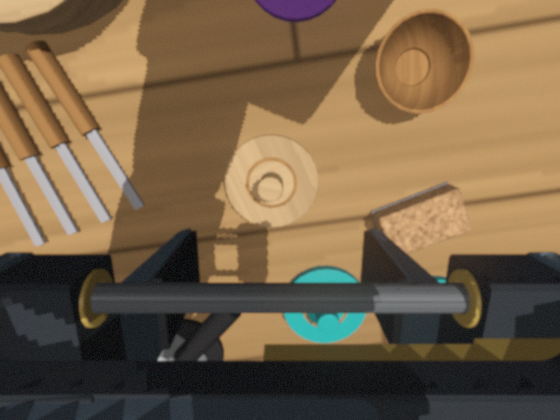

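The wrist view shows the pale lid, disc centre about (271,181), knob top about (270,188), with nothing in the way.

```bash
python3 - <<'E'
from h import *
im=cv2.imread('pics/w1.png');P=vision.camera_params('wrist');P['T']=np.load('pics/w1.npz')['T']
x0,y0,x1,y1=215,125,330,238
g=cv2.resize(im[y0:y1,x0:x1],None,fx=5,fy=5,interpolation=cv2.INTER_CUBIC);cv2.imwrite('pics/w1c.png',g)
for z,uv in((14,(271,181)),(50,(270,188))): print(z,ray('wrist',[uv],z,P))
E
```

```text
14 [[ 558.78612665 -332.54337487   14.        ]]
50 [[ 559.10727314 -332.16619763   50.        ]]
```

View pics/w1c.png

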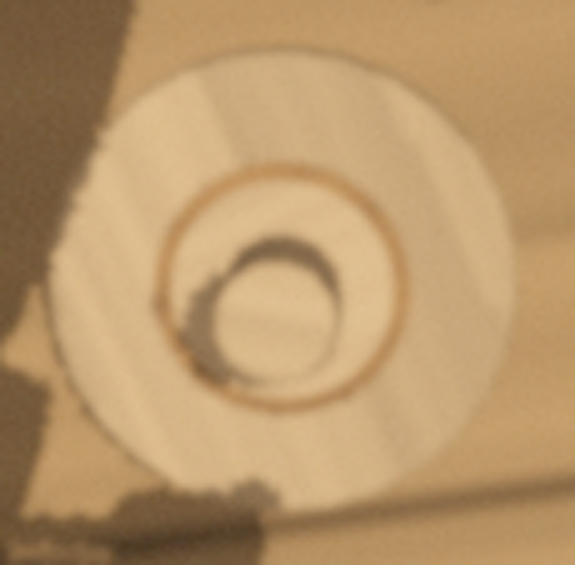

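```bash
cat >> h.py <<'E'
from scipy.spatial.transform import Rotation as Ro
def go(target,yaw=84.35):
    from station import get_obs
    o=get_obs();R=np.array(o['tcp_rot']);c,s=np.cos(np.radians(yaw)),np.sin(np.radians(yaw))
    G=np.array([[-s,c,0],[c,s,0],[0,0,-1.]])
    tv=Ro.from_matrix(R.T@G).as_rotvec()/(2*np.pi)
    dp=R.T@(np.array(target)-o['tcp_pos'])/100
    ax=np.array([c,s,0]);ay=np.array([-s,c,0]);f=np.array(o['contact_force'])
    print('turn',tv.round(4),'dp',dp.round(4),'F jig',(f@ax).round(2),(f@ay).round(2),f[2].round(2),'pos',o['tcp_pos'].round(2),'gap',round(o['finger_gap'],2),'t',o['clock'])
E
python3 -c "
from h import *
go([559.7,-331.8,130])"
```

```text
turn [-0.0026  0.0019 -0.008 ] dp [ 0.0245 -0.13    0.9386] F jig 0.4 -0.21 0.53 pos [ 563.16 -317.63  223.66] gap 91.15 t 3.2833
```

```bash
python3 -m inch '{"turn":[[-0.0026,0.0019,-0.008],[-0.0026,0.0019,-0.008],[-0.0026,0.0019,-0.008],[-0.0026,0.0019,-0.008],[-0.0026,0.0019,-0.008]],"dp":[[0.025,-0.13,0.3],[0.025,-0.13,0.6],[0.025,-0.13,0.94],[0.025,-0.13,0.94],[0.025,-0.13,0.94]],"claw":[100,100,100,100,100]}'
python3 -c "
from h import *
go([559.7,-331.8,31])"
```

```text
clock: 3.7
tcp_pos: [558.8, -329.3, 129.0]
tcp_rot: [[-0.995, 0.097, -0.004], [0.097, 0.995, 0.003], [0.004, 0.002, -1.0]]
contact_force: [0.1, -0.4, 0.5]
finger_gap: 90.5
turn [ 0.0003 -0.0006  0.0002] dp [-0.0149 -0.0264  0.98  ] F jig -0.37 -0.11 0.51 pos [ 558.84 -329.28  129.01] gap 90.5 t 3.7
```

```bash
python3 -m inch '{"turn":[[0.0003,-0.0006,0],[0.0003,-0.0006,0],[0.0003,-0.0006,0],[0.0003,-0.0006,0],[0.0003,-0.0006,0]],"dp":[[-0.015,-0.026,0.3],[-0.015,-0.026,0.6],[-0.015,-0.026,0.8],[-0.015,-0.026,0.98],[-0.015,-0.026,0.98]],"claw":[100,100,100,100,100]}'
python3 -c "
from h import *
go([559.7,-331.8,31])"
```

```text
clock: 4.12
tcp_pos: [559.3, -330.2, 30.3]
tcp_rot: [[-0.995, 0.096, -0.003], [0.096, 0.995, 0.002], [0.003, 0.002, -1.0]]
contact_force: [-0.6, 0.5, -0.4]
finger_gap: 91.3
turn [ 0.0003 -0.0004  0.0004] dp [-0.006  -0.0152 -0.0075] F jig 0.39 0.68 -0.37 pos [ 559.25 -330.23   30.25] gap 91.27 t 4.1167
```

```bash
python3 -m inch '{"turn":[[0,0,0],[0,0,0],[0,0,0],[0,0,0],[0,0,0],[0,0,0],[0,0,0],[0,0,0],[0,0,0],[0,0,0],[0,0,0],[0,0,0]],"dp":[[-0.005,-0.015,0],[-0.005,-0.015,0],[-0.005,-0.015,0],[-0.005,-0.015,0],[-0.005,-0.015,0],[-0.005,-0.015,0],[-0.005,-0.015,0],[-0.005,-0.015,0],[-0.005,-0.015,0],[-0.005,-0.015,0],[-0.005,-0.015,0],[-0.005,-0.015,0]],"claw":[60,40,30,20,20,20,20,20,20,20,20,20]}' 35
python3 -c "
from h import *
go([559.7,-331.8,31])"
```

```text
clock: 5.12
tcp_pos: [559.6, -331.8, 30.2]
tcp_rot: [[-0.995, 0.096, -0.003], [0.096, 0.995, 0.002], [0.003, 0.002, -1.0]]
contact_force: [-0.2, 0.5, -0.1]
finger_gap: 27.3
turn [ 0.0003 -0.0005  0.0004] dp [-0.001  -0.0003 -0.0083] F jig 0.47 0.2 -0.14 pos [ 559.6  -331.76   30.17] gap 27.26 t 5.1167
```

```bash
python3 -m inch '{"turn":[[0,0,0],[0,0,0],[0,0,0],[0,0,0],[0,0,0]],"dp":[[0,0,-0.1],[0,0,-0.4],[0,0,-0.8],[0,0,-1],[0,0,-1]],"claw":[20,20,20,20,20]}'
python3 - <<'E'
from h import *
go([531.7,149.4,130])
cv2.imwrite('pics/s2.png',vision.grab_frame('scene'));cv2.imwrite('pics/w2.png',vision.grab_frame('wrist'))
cv2.imwrite('pics/c2.png',np.hstack([cv2.imread('pics/s2.png')[80:250,150:400],cv2.imread('pics/w2.png')[:170]]) if 0 else cv2.imread('pics/w2.png'))
E
```

```text
clock: 5.53
tcp_pos: [562.8, -333.8, 136.8]
tcp_rot: [[-0.995, 0.096, 0.007], [0.096, 0.995, -0.004], [-0.008, -0.003, -1.0]]
contact_force: [0.7, -0.4, -1.2]
finger_gap: 26.9
turn [-0.0005  0.0012  0.0004] dp [0.7748 4.7799 0.0466] F jig -0.37 -0.73 -1.18 pos [ 562.82 -333.8   136.84] gap 26.86 t 5.5333
```

View pics/w2.png

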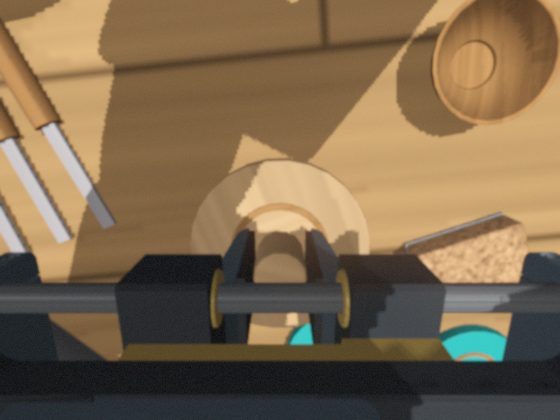

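View pics/s2.png

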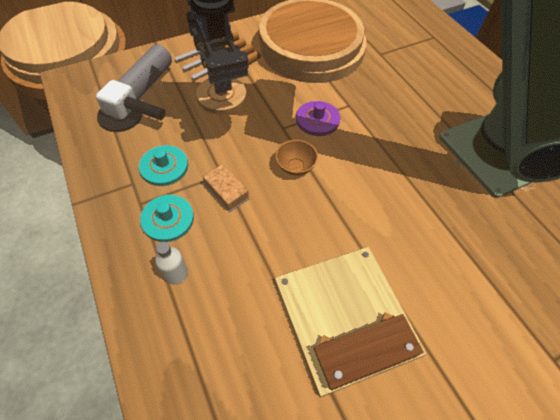

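The lid is held: the disc is centred between the fingers at column 280, and the scene view shows it lifted and level. Now I'll carry it to the jig.

```bash
python3 - <<'E'
from h import *
im=None
# lateral offset from far rim (row 158,col 280) at lid top plane z=136.8-30.2+14 
from station import get_obs
o=get_obs();p=ray('wrist',[[280.5,158.5]],120.6)[0];R=np.array(o['tcp_rot']);print((R.T@(p-o['tcp_pos'])), o['tcp_pos'])
E
python3 -m inch '{"turn":[[0,0,0],[0,0,0],[0,0,0],[0,0,0],[0,0,0]],"dp":[[0.15,0.3,0],[0.15,0.6,0],[0.15,0.95,0],[0.15,0.95,0],[0.15,0.95,0]],"claw":[20,20,20,20,20]}' | grep pos
python3 -m inch '{"turn":[[0,0,0],[0,0,0],[0,0,0],[0,0,0]],"dp":[[0.15,0.5,0],[0.15,0.95,0],[0.15,0.95,0],[0.15,0.95,0]],"claw":[20,20,20,20]}' | grep pos
python3 -m inch '{"turn":[[0,0,0],[0,0,0],[0,0,0],[0,0,0]],"dp":[[0.15,0.5,0],[0.15,0.95,0],[0.15,0.95,0],[0.15,0.95,0]],"claw":[20,20,20,20]}' | grep pos
python3 -m inch '{"turn":[[0,0,0],[0,0,0],[0,0,0],[0,0,0]],"dp":[[0.15,0.5,0],[0.15,0.95,0],[0.15,0.95,0],[0.15,0.95,0]],"claw":[20,20,20,20]}'
python3 -c "
from h import *
go([531.7,149.4,110])"
```

```text
[55.37460408 -0.91847697 10.75490111] [ 559.98418057 -332.05388844  131.2825608 ]
tcp_pos: [553.1, -234.1, 129.7]
tcp_pos: [546.2, -135.7, 128.8]
tcp_pos: [539.7, -38.2, 128.5]
clock: 7.05
tcp_pos: [533.7, 58.7, 128.5]
tcp_rot: [[-0.996, 0.086, -0.009], [0.086, 0.996, 0.005], [0.01, 0.004, -1.0]]
contact_force: [-0.2, -0.3, -1.2]
finger_gap: 27.1
turn [ 0.0006 -0.0016  0.002 ] dp [0.0964 0.9009 0.1892] F jig -0.33 0.2 -1.17 pos [533.71  58.72 128.47] gap 27.13 t 7.05
```

```bash
python3 -m inch '{"turn":[[0.0006,-0.0016,0.002],[0.0006,-0.0016,0.002],[0.0006,-0.0016,0.002],[0.0006,-0.0016,0.002],[0.0006,-0.0016,0.002],[0.0006,-0.0016,0.002]],"dp":[[0.1,0.4,0.1],[0.1,0.8,0.19],[0.1,0.9,0.19],[0.1,0.9,0.19],[0.1,0.9,0.19],[0.1,0.9,0.19]],"claw":[20,20,20,20,20,20]}'
python3 - <<'E'
from h import *
go([531.7,149.4,80])
P=vision.camera_params('wrist');np.savez('pics/w3.npz',T=P['T']);cv2.imwrite('pics/w3.png',vision.grab_frame('wrist'))
E
```

```text
clock: 7.55
tcp_pos: [531.9, 147.3, 109.8]
tcp_rot: [[-0.995, 0.1, 0.0], [0.1, 0.995, -0.001], [-0.0, -0.001, -1.0]]
contact_force: [-0.1, -0.6, 0.1]
finger_gap: 26.9
turn [-0.0002  0.     -0.0003] dp [0.0037 0.0215 0.2981] F jig -0.58 0.06 0.12 pos [531.85 147.25 109.81] gap 26.88 t 7.55
```

View pics/w3.png

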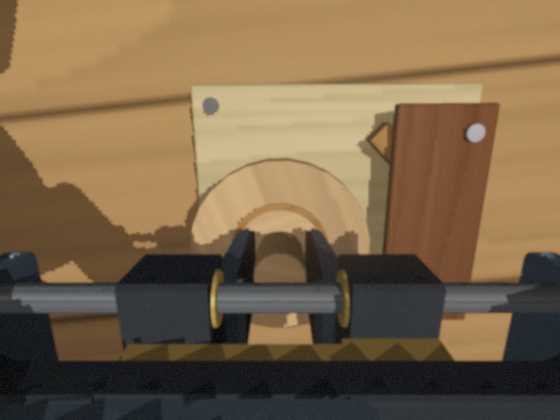

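Wrist view over the jig: bed corners at (193,86) and (481,86), lip front corner at (396,103), and the far rim of the lid at row 158. I'll cross-check the jig pose.

```bash
python3 - <<'E'
from h import *
P=vision.camera_params('wrist');P['T']=np.load('pics/w3.npz')['T']
a=np.radians(84.35);ax=np.array([np.cos(a),np.sin(a)]);ay=np.array([-ax[1],ax[0]]);c=np.array([535.6,189.2])
for nm,uv,z,e in [('bedTL',(193,86),18,(-110,100)),('bedTR',(481,86),18,(110,100)),('lipF',(396,103.5),45,(38,85)),('lipB',(497.5,103.5),45,(110,85)),('lipFmid',(387.5,230),45,(38,None)),('lidrim',(280,158),109.8-30.2+14,None)]:
    p=ray('wrist',[uv],z,P)[0,:2]-c; print(nm,(p@ax).round(1),(p@ay).round(1),e)
t=np.array([531.85,147.25])-c;print('tcp',t@ax,t@ay)
pa,pb=ray('wrist',[(193,86),(481,86)],18,P)[:,:2];d=pb-pa;print(np.degrees(np.arctan2(d[1],d[0])),np.hypot(*d))
E
```

```text
bedTL -108.4 99.3 (-110, 100)
bedTR 107.3 98.8 (110, 100)
lipF 35.8 85.5 (38, 85)
lipB 104.9 85.3 (110, 85)
lipFmid 37.8 -5.7 (38, None)
lidrim -43.3 54.6 None
tcp -42.11539379872557 -0.3982526563211221
84.21519268821159 215.7487695615598
```

Both views agree within about 2 mm, and the lid is centred laterally within about 0.5 mm. Lowering it.

```bash
python3 -m inch '{"turn":[[-0.0002,0,-0.0003],[-0.0002,0,-0.0003],[-0.0002,0,-0.0003],[-0.0002,0,-0.0003],[-0.0002,0,-0.0003],[-0.0002,0,-0.0003]],"dp":[[0,0.02,0.2],[0,0.02,0.4],[0,0.02,0.55],[0,0.02,0.58],[0,0.02,0.58],[0,0.02,0.58]],"claw":[20,20,20,20,20,20]}'
python3 -c "
from h import *
go([531.7,149.4,48.2])"
```

```text
clock: 8.1
tcp_pos: [532.8, 148.5, 52.7]
tcp_rot: [[-0.995, 0.1, 0.002], [0.1, 0.995, 0.001], [-0.002, 0.001, -1.0]]
contact_force: [-0.0, 0.1, -0.6]
finger_gap: 27.5
turn [ 0.0001  0.0002 -0.0002] dp [0.0116 0.0076 0.0452] F jig 0.08 0.05 -0.64 pos [532.77 148.52  52.72] gap 27.47 t 8.1
```

```bash
python3 -m inch '{"turn":[[0,0,0],[0,0,0],[0,0,0],[0,0,0],[0,0,0],[0,0,0]],"dp":[[0.01,0.007,0.01],[0.01,0.007,0.02],[0.01,0.007,0.03],[0.01,0.007,0.035],[0.01,0.007,0.035],[0.01,0.007,0.035]],"claw":[20,20,20,20,20,20]}'
python3 -c "
from h import *
go([531.7,149.4,48.2])"
python3 -m inch '{"turn":[[0,0,0],[0,0,0],[0,0,0],[0,0,0]],"dp":[[0,0,0.005],[0,0,0.01],[0,0,0.01],[0,0,0.01]],"claw":[20,20,20,20]}'
python3 -c "
from h import *
go([531.7,149.4,48.2])"
```

```text
clock: 8.6
tcp_pos: [531.9, 149.4, 49.3]
tcp_rot: [[-0.995, 0.1, 0.002], [0.1, 0.995, 0.001], [-0.002, 0.001, -1.0]]
contact_force: [-0.1, 0.2, -1.6]
finger_gap: 27.3
turn [ 0.0001  0.0003 -0.0002] dp [0.0018 0.0001 0.0112] F jig 0.24 0.12 -1.58 pos [531.87 149.37  49.32] gap 27.29 t 8.6
clock: 8.93
tcp_pos: [531.9, 149.4, 48.3]
tcp_rot: [[-0.995, 0.1, 0.002], [0.1, 0.995, 0.001], [-0.002, 0.001, -1.0]]
contact_force: [-0.1, -0.4, -1.6]
finger_gap: 27.5
turn [ 0.0001  0.0003 -0.0002] dp [ 0.0017 -0.0006  0.001 ] F jig -0.43 0.09 -1.58 pos [531.88 149.44  48.3 ] gap 27.53 t 8.9333
```

```bash
python3 -m inch '{"turn":[[0,0,0],[0,0,0],[0,0,0]],"dp":[[0,0,0.006],[0,0,0.006],[0,0,0.006]],"claw":[20,20,20]}' | grep -E "pos|force"
python3 -m inch '{"turn":[[0,0,0],[0,0,0],[0,0,0]],"dp":[[0,0,0.005],[0,0,0.005],[0,0,0.005]],"claw":[20,20,20]}' | grep -E "pos|force"
python3 -c "
from h import *
go([531.7,149.4,48.2])"
```

```text
tcp_pos: [532.0, 149.4, 48.1]
contact_force: [-1.0, -0.2, 3.4]
tcp_pos: [532.0, 149.4, 48.1]
contact_force: [-1.7, -0.5, 5.0]
turn [ 0.0002  0.0004 -0.0002] dp [ 0.0031 -0.0004 -0.0008] F jig -0.69 1.69 4.95 pos [532.01 149.41  48.12] gap 27.05 t 9.4333
```

The bed is felt at TCP z=48.1, where 48.2 was expected. I'll release and regrip so that the lid lies truly flat.

```bash
python3 -m inch '{"turn":[[0.0002,0.0004,0],[0.0002,0.0004,0],[0.0002,0.0004,0],[0.0002,0.0004,0],[0.0002,0.0004,0],[0.0002,0.0004,0],[0.0002,0.0004,0],[0.0002,0.0004,0],[0.0002,0.0004,0],[0.0002,0.0004,0],[0.0002,0.0004,0],[0.0002,0.0004,0]],"dp":[[0,0,0],[0,0,0],[0,0,0],[0,0,0],[0,0,0],[0,0,0],[0,0,0],[0,0,0],[0,0,0],[0,0,0],[0,0,0],[0,0,0]],"claw":[38,38,38,38,38,38,20,20,20,20,20,20]}' 35
python3 -c "
from h import *
go([532.5,149.4,48.2])"
```

```text
clock: 10.43
tcp_pos: [532.0, 149.4, 48.0]
tcp_rot: [[-0.995, 0.1, -0.0], [0.1, 0.995, -0.0], [0.0, -0.0, -1.0]]
contact_force: [0.3, -0.3, -0.5]
finger_gap: 27.1
turn [-0.0001 -0.     -0.0002] dp [-0.0053  0.0003 -0.0016] F jig -0.29 -0.37 -0.46 pos [531.97 149.42  48.04] gap 27.14 t 10.4333
```

```bash
python3 -m inch '{"turn":[[0,0,0],[0,0,0],[0,0,0],[0,0,0],[0,0,0],[0,0,0],[0,0,0],[0,0,0],[0,0,0],[0,0,0]],"dp":[[0.003,0.05,0.003],[0.003,0.1,0.003],[0.003,0.15,0.003],[0.003,0.2,0.003],[0.003,0.25,0.003],[0.003,0.3,0.003],[0.003,0.35,0.003],[0.003,0.38,0.003],[0.003,0.38,0.003],[0.003,0.38,0.003]],"claw":[20,20,20,20,20,20,20,20,20,20]}'
python3 - <<'E'
from h import *
go([536.1,194.2,48.1])
cv2.imwrite('pics/w4.png',vision.grab_frame('wrist'))
E
```

```text
clock: 11.27
tcp_pos: [535.8, 188.3, 48.0]
tcp_rot: [[-0.995, 0.1, 0.001], [0.1, 0.995, 0.001], [-0.0, 0.001, -1.0]]
contact_force: [-0.7, 2.3, 5.4]
finger_gap: 27.5
turn [ 0.0002  0.0001 -0.0002] dp [ 0.0029  0.0591 -0.0007] F jig 2.27 0.91 5.39 pos [535.8  188.29  48.02] gap 27.48 t 11.2667
```

View pics/w4.png

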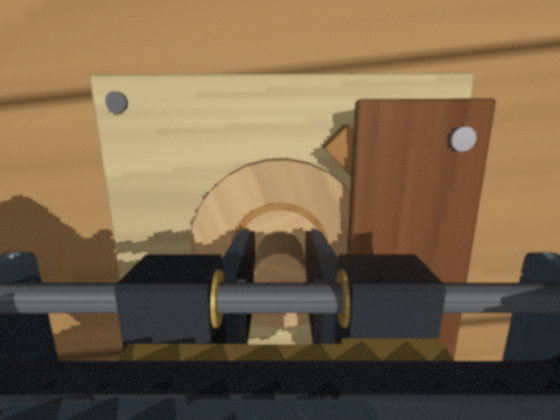

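The lid's front rim is now under the lip (edge at column about 352), with a clear gap between finger and lip. I'll advance gently.

```bash
python3 -m inch '{"turn":[[0,0,0],[0,0,0],[0,0,0],[0,0,0],[0,0,0],[0,0,0]],"dp":[[0.001,0.01,-0.001],[0.001,0.02,-0.001],[0.001,0.03,-0.001],[0.001,0.04,-0.001],[0.001,0.04,-0.001],[0.001,0.04,-0.001]],"claw":[20,20,20,20,20,20]}' | grep -E "pos|force"
python3 -c "
from h import *
go([536.1,194.2,48.1])"
```

```text
tcp_pos: [535.9, 192.1, 48.0]
contact_force: [0.2, -2.8, 2.8]
turn [ 0.0002  0.     -0.0002] dp [ 0.0006  0.0213 -0.0011] F jig -2.78 -0.43 2.82 pos [535.94 192.08  47.99] gap 27.07 t 11.8167
```

```bash
python3 -m inch '{"turn":[[0,0,0],[0,0,0],[0,0,0]],"dp":[[0,0.005,-0.002],[0,0.007,-0.002],[0,0.007,-0.002]],"claw":[20,20,20]}' | grep -E "pos"
python3 -c "
from h import *
go([536.1,194.2,48.1])"
python3 -m inch '{"turn":[[0,0,0],[0,0,0],[0,0,0]],"dp":[[0,0.005,0],[0,0.007,0],[0,0.007,0]],"claw":[20,20,20]}' | grep -E "pos"
python3 -c "
from h import *
go([536.1,194.2,48.1])"
```

```text
tcp_pos: [535.9, 192.9, 48.0]
turn [ 0.0002 -0.     -0.0003] dp [-0.0005  0.0131 -0.0008] F jig -1.13 0.47 2.02 pos [535.92 192.91  48.02] gap 27.28 t 12.0667
tcp_pos: [535.9, 193.2, 48.0]
turn [ 0.0001 -0.0001 -0.0002] dp [-0.001   0.0097 -0.001 ] F jig -4.15 0.24 4.57 pos [535.91 193.25  48.  ] gap 27.06 t 12.3167
```

```bash
python3 -m inch '{"turn":[[0,0,0],[0,0,0],[0,0,0]],"dp":[[0,0.006,-0.002],[0,0.006,-0.002],[0,0.006,-0.002]],"claw":[20,20,20]}' | grep -E "pos"
python3 -c "
from h import *
go([536.1,194.2,48.1])"
python3 -m inch '{"turn":[[0,0,0],[0,0,0],[0,0,0]],"dp":[[0,0.006,-0.002],[0,0.006,-0.002],[0,0.006,-0.002]],"claw":[20,20,20]}' | grep -E "pos"
python3 -c "
from h import *
go([536.1,194.2,48.1])"
```

```text
tcp_pos: [535.6, 193.6, 48.0]
turn [ 0.     -0.0002 -0.0002] dp [-0.0047  0.0061 -0.001 ] F jig -3.2 -0.39 2.3 pos [535.57 193.64  48.  ] gap 27.0 t 12.5667
tcp_pos: [535.2, 194.0, 48.0]
turn [-0.0001 -0.0003 -0.0003] dp [-0.0088  0.0026 -0.0009] F jig -4.77 0.36 2.39 pos [535.2  194.03  48.02] gap 27.01 t 12.8167
```

It is sliding 45° along the right cheek, so I need to move left (tool +x) as I advance.

```bash
python3 -m inch '{"turn":[[0,0,0],[0,0,0],[0,0,0],[0,0,0]],"dp":[[0.004,0.006,-0.002],[0.004,0.006,-0.002],[0.004,0.006,-0.002],[0.004,0.006,-0.002]],"claw":[20,20,20,20]}' | grep -E "xx"
python3 -c "
from h import *
go([536.1,194.2,48.1])"
python3 -m inch '{"turn":[[0,0,0],[0,0,0],[0,0,0],[0,0,0]],"dp":[[0.004,0.006,-0.002],[0.004,0.006,-0.002],[0.004,0.006,-0.002],[0.004,0.006,-0.002]],"claw":[20,20,20,20]}' | grep -E "xx"
python3 -c "
from h import *
go([536.1,194.2,48.1])"
```

```text
turn [-0.0001 -0.0004 -0.0003] dp [-0.0157 -0.0047 -0.0006] F jig -2.76 0.98 0.98 pos [534.59 194.82  48.05] gap 27.18 t 13.15
turn [-0.0001 -0.0004 -0.0002] dp [-0.0189 -0.0086  0.    ] F jig -4.86 -0.57 0.32 pos [534.31 195.24  48.11] gap 27.23 t 13.4833
```

```bash
python3 -m inch '{"turn":[[0,0,0],[0,0,0],[0,0,0],[0,0,0]],"dp":[[0.002,0.006,0],[0.002,0.006,0],[0.002,0.006,0],[0.002,0.006,0]],"claw":[20,20,20,20]}' | grep -E "xx"
python3 -c "
from h import *
go([536.1,194.2,48.1])"
python3 -m inch '{"turn":[[0,0,0],[0,0,0],[0,0,0],[0,0,0]],"dp":[[0.001,0.006,0],[0.001,0.006,0],[0.001,0.006,0],[0.001,0.006,0]],"claw":[20,20,20,20]}' | grep -E "xx"
python3 -c "
from h import *
go([536.1,194.2,48.1])"
```

```text
turn [-0.0003 -0.0004 -0.0002] dp [-0.019  -0.0087  0.0004] F jig -7.01 -0.37 0.65 pos [534.29 195.26  48.15] gap 27.07 t 13.8167
turn [-0.0004 -0.0004 -0.0001] dp [-0.0188 -0.009   0.001 ] F jig -5.67 -0.84 1.77 pos [534.32 195.28  48.21] gap 26.76 t 14.15
```

The position is now steady under about 6 N with almost no lateral force, so both cheeks are engaged. Ramping up.

```bash
python3 -m inch '{"turn":[[-0.0004,-0.0004,0],[-0.0004,-0.0004,0],[-0.0004,-0.0004,0]],"dp":[[0,0.007,0.002],[0,0.009,0.002],[0,0.0095,0.002]],"claw":[20,20,20]}' | grep -E "xx"
python3 -c "
from h import *
go([534.3,195.3,48.1])"
python3 -c "
from h import *
from station import get_obs
print(get_obs()['torque'],get_obs()['contact_force'])"
```

```text
turn [-0.0003  0.     -0.0001] dp [0.0006 0.0002 0.0003] F jig -8.29 -0.55 1.81 pos [534.36 195.27  48.13] gap 26.96 t 14.4
[-1.4129981   0.08448746 -0.08876251] [-0.26740223 -8.30621143  1.80812129]
```

```bash
python3 -m inch '{"turn":[[0,0,0],[0,0,0],[0,0,0]],"dp":[[-0.0005,0.01,0.001],[-0.0005,0.0115,0.001],[-0.0005,0.0125,0.001]],"claw":[20,20,20]}' | grep -E "xx"
python3 -c "
from h import *
go([534.3,195.3,48.1])"
```

```text
turn [-0.0006 -0.     -0.    ] dp [ 0.0006 -0.0002  0.0011] F jig -8.95 -0.23 2.38 pos [534.36 195.31  48.21] gap 27.0 t 14.65
```

```bash
python3 -m inch '{"turn":[[0,0,0],[0,0,0],[0,0,0]],"dp":[[-0.0005,0.0125,0.001],[-0.0005,0.0125,0.001],[-0.0005,0.0125,0.001]],"claw":[20,20,20]}' | grep -E "xx"
python3 -c "
from h import *
go([534.3,195.3,48.1])"
```

```text
turn [-0.001  -0.0001  0.0001] dp [ 0.0007 -0.0006  0.0019] F jig -7.75 -0.17 2.13 pos [534.38 195.35  48.29] gap 26.7 t 14.9
```

The tool is pitching slightly (0.36°) under the push. I'll restore the tilt while pressing.

```bash
python3 -m inch '{"turn":[[-0.001,0,0],[-0.0015,0,0],[-0.0015,0,0]],"dp":[[0,0.011,0.003],[0,0.012,0.003],[0,0.012,0.003]],"claw":[20,20,20]}' | grep -E "xx"
python3 -c "
from h import *
go([534.3,195.3,48.1])"
```

```text
turn [ 0.0002 -0.0001  0.0001] dp [ 0.0004  0.0003 -0.0003] F jig -8.2 -0.19 2.42 pos [534.34 195.26  48.07] gap 27.41 t 15.15
```

```bash
python3 -m inch '{"turn":[[-0.0008,0,0],[-0.0008,0,0],[-0.0008,0,0]],"dp":[[0,0.014,0.002],[0,0.0155,0.002],[0,0.0165,0.002]],"claw":[20,20,20]}' | grep -E "xx"
python3 -c "
from h import *
go([534.3,195.3,48.1])"
```

```text
turn [ 0.0006 -0.0002  0.0002] dp [ 0.0003  0.0004 -0.0008] F jig -9.66 -0.59 3.07 pos [534.33 195.25  48.02] gap 27.0 t 15.4
```

```bash
python3 -m inch '{"turn":[[-0.0004,0,0],[-0.0004,0,0],[-0.0004,0,0]],"dp":[[-0.0005,0.017,0.001],[-0.0005,0.019,0.001],[-0.0005,0.0195,0.001]],"claw":[20,20,20]}' | grep -E "xx"
python3 -c "
from h import *
go([534.3,195.3,48.1])"
```

```text
turn [ 0.0004 -0.0002  0.0004] dp [ 0.0003  0.0001 -0.0004] F jig -10.14 -0.29 2.79 pos [534.33 195.29  48.06] gap 27.33 t 15.65
```

```bash
python3 -m inch '{"turn":[[-0.0006,0,0],[-0.0006,0,0],[-0.0006,0,0]],"dp":[[-0.0003,0.021,0.001],[-0.0003,0.023,0.001],[-0.0003,0.0235,0.001]],"claw":[20,20,20]}' | grep -E "xx"
python3 -c "
from h import *
go([534.3,195.3,48.1])"
```

```text
turn [ 0.0004 -0.0003  0.0005] dp [ 0.0002  0.0001 -0.0004] F jig -11.59 -0.86 3.22 pos [534.32 195.29  48.06] gap 27.3 t 15.9
```

```bash
python3 -m inch '{"turn":[[-0.0006,0,0],[-0.0006,0,0],[-0.0006,0,0]],"dp":[[-0.001,0.025,0.001],[-0.001,0.026,0.001],[-0.001,0.0265,0.001]],"claw":[20,20,20]}' | grep -E "xx"
python3 -c "
from h import *
go([534.3,195.3,48.1])"
```

```text
turn [ 0.0002 -0.0004  0.0007] dp [-0.0001 -0.0003 -0.    ] F jig -13.07 -0.72 3.93 pos [534.29 195.33  48.1 ] gap 26.78 t 16.15
```

```bash
python3 -m inch '{"turn":[[-0.0006,0,0],[-0.0006,0,0],[-0.0006,0,0],[-0.0006,0,0]],"dp":[[-0.0015,0.0265,0.0005],[-0.0015,0.0265,0.0005],[-0.0015,0.0265,0.0005],[-0.0015,0.0265,0.0005]],"claw":[20,20,20,20]}' | grep -E "xx"
python3 -c "
from h import *
go([534.3,195.3,48.1])"
```

```text
turn [ 0.0001 -0.0006  0.0008] dp [-0.0001 -0.0004  0.0002] F jig -12.41 -0.16 2.94 pos [534.3  195.34  48.12] gap 27.14 t 16.4833
```

```bash
python3 -m inch '{"turn":[[-0.0006,0,0],[-0.0006,0,0],[-0.0006,0,0],[-0.0006,0,0],[-0.0006,0,0]],"dp":[[-0.0015,0.0275,0.0005],[-0.0015,0.0275,0.0005],[-0.0015,0.0275,0.0005],[-0.0015,0.0275,0.0005],[-0.0015,0.0275,0.0005]],"claw":[20,20,20,20,20]}' | grep -E "xx"
python3 -c "
from h import *
go([534.3,195.3,48.1])"
python3 -m inch '{"turn":[[-0.0006,0,0],[-0.0006,0,0],[-0.0006,0,0],[-0.0006,0,0],[-0.0006,0,0],[-0.0006,0,0],[-0.0006,0,0]],"dp":[[-0.0015,0.0275,0.0005],[-0.0015,0.0275,0.0005],[-0.0015,0.0275,0.0005],[-0.0015,0.0275,0.0005],[-0.0015,0.0275,0.0005],[-0.0015,0.0275,0.0005],[-0.0015,0.0275,0.0005]],"claw":[20,20,20,20,20,20,20]}' | grep -E "xx"
python3 -c "
from h import *
go([534.3,195.3,48.1])"
```

```text
turn [-0.0001 -0.0007  0.001 ] dp [ 0.0002 -0.0009  0.0007] F jig -12.09 -0.73 3.4 pos [534.33 195.39  48.17] gap 27.2 t 16.9
turn [-0.0002 -0.0008  0.0011] dp [-0.     -0.0008  0.0011] F jig -13.17 -0.55 4.43 pos [534.31 195.38  48.21] gap 26.97 t 17.4833
```

Pressing at 12–13 N has held for 1.3 s. I'll hold one more second a touch firmer, with less downward load, so that bed friction doesn't take a share.

```bash
python3 -m inch '{"turn":[[-0.0007,0,0],[-0.0007,0,0],[-0.0007,0,0],[-0.0007,0,0],[-0.0007,0,0],[-0.0007,0,0]],"dp":[[-0.002,0.028,0],[-0.002,0.028,0],[-0.002,0.028,0],[-0.002,0.028,0],[-0.002,0.028,0],[-0.002,0.028,0]],"claw":[20,20,20,20,20,20]}' | grep -E "xx"
python3 -c "
from h import *
go([534.3,195.3,48.1])"
python3 -m inch '{"turn":[[-0.0007,0,0],[-0.0007,0,0],[-0.0007,0,0],[-0.0007,0,0],[-0.0007,0,0],[-0.0007,0,0],[-0.0007,0,0]],"dp":[[-0.002,0.028,0],[-0.002,0.028,0],[-0.002,0.028,0],[-0.002,0.028,0],[-0.002,0.028,0],[-0.002,0.028,0],[-0.002,0.028,0]],"claw":[20,20,20,20,20,20,20]}' | grep -E "xx"
python3 -c "
from h import *
go([534.3,195.3,48.1])"
```

```text
turn [-0.0003 -0.001   0.0012] dp [-0.0002 -0.0011  0.0012] F jig -12.06 0.33 3.82 pos [534.29 195.41  48.22] gap 26.81 t 17.9833
turn [-0.0003 -0.0011  0.0013] dp [-0.0001 -0.001   0.0015] F jig -12.35 -1.38 2.84 pos [534.3  195.4   48.25] gap 27.16 t 18.5667
```

```bash
python3 -m inch '{"turn":[[-0.0003,-0.0005,0],[-0.0003,-0.001,0],[-0.0003,-0.001,0],[-0.0003,-0.001,0],[-0.0003,-0.001,0]],"dp":[[-0.001,0.02,0],[0,0.012,0],[0,0.006,0],[0,0.003,0],[0,0.003,0]],"claw":[20,20,20,20,20]}' | grep -E "xx"
python3 -c "
from h import *
go([534.3,195.3,48.1])"
```

```text
turn [-0.0001 -0.0002  0.0013] dp [0.0003 0.0005 0.0009] F jig -5.8 -0.58 0.13 pos [534.32 195.24  48.19] gap 27.23 t 18.9833
```

```bash
python3 -m inch '{"turn":[[0,0,0],[0,0,0],[0,0,0],[0,0,0]],"dp":[[0,0,0],[0,0,0],[0,0,0],[0,0,0]],"claw":[20,20,20,20]}' | grep -E "xx"
python3 -c "
from h import *
go([534.3,195.3,48.1])"
```

```text
turn [-0.0001 -0.0002  0.0013] dp [0.0002 0.0011 0.0003] F jig -5.16 -1.37 -0.81 pos [534.31 195.19  48.13] gap 27.25 t 19.3167
```

```bash
python3 -m inch '{"turn":[[0,0,0],[0,0,0],[0,0,0]],"dp":[[0,-0.003,0],[0,-0.005,0],[0,-0.005,0]],"claw":[20,20,20]}' | grep -E "xx"
python3 -c "
from h import *
go([534.3,195.3,48.1])"
```

```text
turn [-0.     -0.0001  0.0012] dp [ 0.0006  0.0017 -0.    ] F jig -2.29 -0.59 -1.21 pos [534.35 195.12  48.1 ] gap 27.4 t 19.5667
```

Light residual push of 2 N; now opening.

```bash
python3 -m inch '{"turn":[[0,0,0],[0,0,0],[0,0,0],[0,0,0],[0,0,0],[0,0,0],[0,0,0]],"dp":[[0,-0.002,0],[0,-0.002,0],[0,-0.002,0],[0,-0.002,0],[0,-0.002,0],[0,-0.002,0],[0,-0.002,0]],"claw":[41,41,41,41,41,41,41]}'
python3 -c "
from h import *
go([534.3,195.3,48.1])"
```

```text
clock: 20.15
tcp_pos: [534.4, 195.0, 48.2]
tcp_rot: [[-0.996, 0.091, -0.001], [0.091, 0.996, 0.0], [0.001, 0.0, -1.0]]
contact_force: [-0.4, 0.3, 0.2]
finger_gap: 37.4
turn [ 0.     -0.0001  0.0012] dp [0.0011 0.0026 0.0006] F jig 0.28 0.46 0.19 pos [534.39 195.03  48.16] gap 37.41 t 20.15
```

```bash
python3 -m inch '{"turn":[[0,0,0],[0,0,0],[0,0,0],[0,0,0],[0,0,0],[0,0,0]],"dp":[[0,0,-0.03],[0,0,-0.08],[0,0,-0.14],[0,0,-0.2],[0,0,-0.26],[0,0,-0.3]],"claw":[41,41,41,41,41,41]}'
python3 -m inch '{"turn":[[0,0,0],[0,0,0],[0,0,0],[0,0,0],[0,0,0]],"dp":[[0,-0.2,-0.3],[0,-0.3,-0.6],[0,-0.5,-1],[0,-0.5,-1],[0,-0.5,-1]],"claw":[60,60,60,60,60]}'
python3 - <<'E'
from h import *
P=vision.camera_params('wrist');np.savez('pics/w5.npz',T=P['T']);cv2.imwrite('pics/w5.png',vision.grab_frame('wrist'))
cv2.imwrite('pics/s5.png',vision.grab_frame('scene'));cv2.imwrite('pics/t5.png',vision.grab_frame('top'))
E
```

```text
clock: 20.65
tcp_pos: [534.9, 195.2, 79.4]
tcp_rot: [[-0.996, 0.091, 0.001], [0.091, 0.996, 0.001], [-0.001, 0.001, -1.0]]
contact_force: [-0.7, 0.1, 1.0]
finger_gap: 37.3
clock: 21.07
tcp_pos: [531.8, 144.9, 182.4]
tcp_rot: [[-0.996, 0.092, 0.007], [0.092, 0.996, 0.002], [-0.007, 0.003, -1.0]]
contact_force: [-0.7, -0.0, 0.0]
finger_gap: 54.8
```

View pics/w5.png

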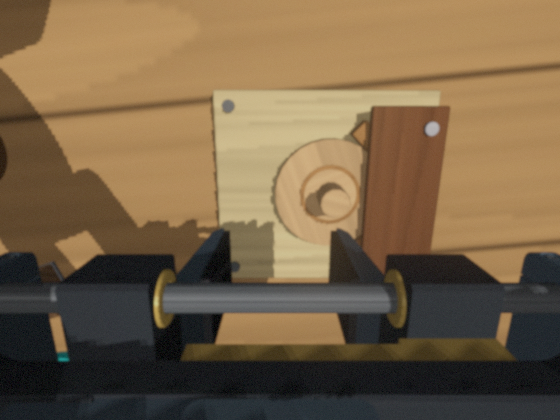

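View pics/s5.png

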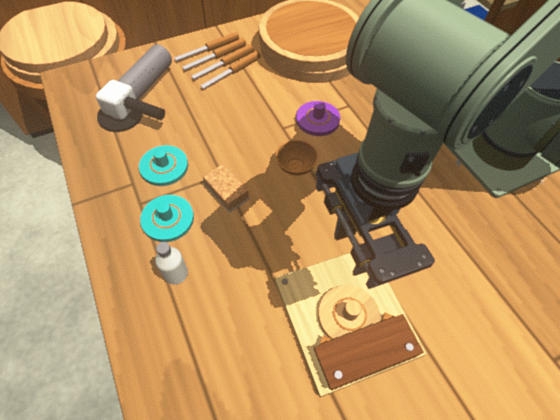

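The lid lies under the lip, released: rear rim at column 274, lip edge at about 366, bystanders unmoved. Numeric check:

```bash
python3 - <<'E'
from h import *
P=vision.camera_params('wrist');P['T']=np.load('pics/w5.npz')['T']
im=cv2.imread('pics/w5.png');cv2.imwrite('pics/w5c.png',cv2.resize(im[80:290,200:460],None,fx=3,fy=2.85,interpolation=cv2.INTER_CUBIC))
a=np.radians(84.35);ax=np.array([np.cos(a),np.sin(a)]);ay=np.array([-ax[1],ax[0]]);c=np.array([535.6,189.2])
for nm,uv,z in [('rear rim',(274,192),32),('left rim',(329,138),32),('right rim',(327,245),32),('knobtop',(336,205),68),('bedTL',(213,91),18),('bedTR',(440,91),18),('lipF +y',(372,107),45),('lipF mid',(366.5,190),45)]:
    p=ray('wrist',[uv],z,P)[0,:2]-c; print(nm,(p@ax).round(1),(p@ay).round(1))
d=cv2.absdiff(cv2.imread('pics/s5.png'),cv2.imread('pics/scene0.png')).max(2)
for n,b in dict(block=(200,160,232,212),bottle=(150,240,192,285),bowl=(275,138,300,160)).items(): print(n,np.median(d[b[1]:b[3],b[0]:b[2]]))
E
```

```text
rear rim -51.1 3.4
left rim 1.3 56.5
right rim 4.3 -53.1
knobtop 4.9 0.1
bedTL -109.8 99.0
bedTR 107.8 100.3
lipF +y 36.5 84.7
lipF mid 37.5 8.8
block 33.0
bottle 33.0
bowl 42.0
```

View pics/w5c.png

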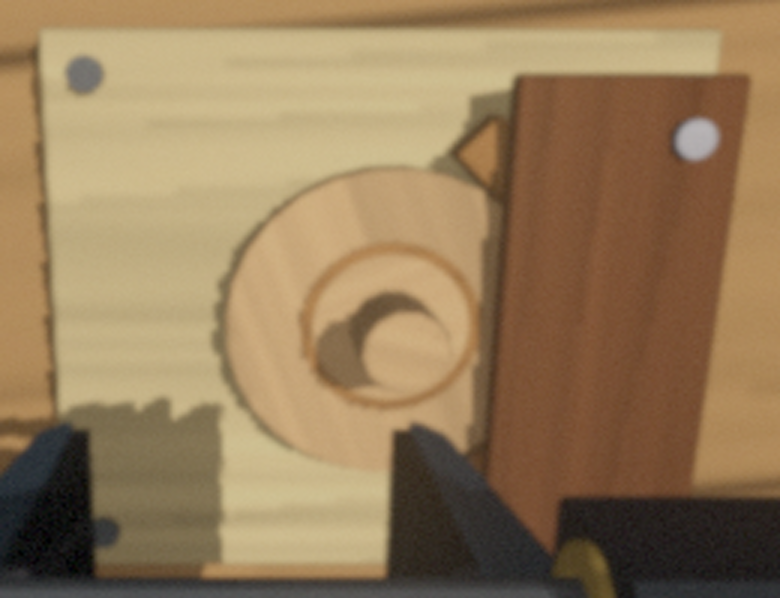

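The checks agree: rear rim to lip 88.6 mm (88 when home), knob at +4.9 mm (5 expected). Handing in.

```bash
python3 -c "
from station import workorder;print(workorder.job_done())"
```

```text
the job is handed in; nothing more can be done
None
```

I picked the pale wooden lid up by its knob and set it on the open bed, then regripped it so it lay flat. I slid it under the lip along the right cheek until it stopped against both. I pressed it home, eased off to about 2 N, let go and backed the gripper away. The job was handed in at about 21 s of robot time.

**Press:** The push read 12–13 N for about 2.4 s (highest reading 13.2 N). The sideways force was mostly under 1 N, with one reading of 1.4 N. I only read the force at the end of each move, so brief peaks in between were not seen. The tool tilted up to about 0.4° during the press; I corrected this before letting go.

**Final position, from the wrist camera:**

| Check | Measured | Expected when home |
|---|---|---|
| Rear rim to lip edge | 88.6 mm | 88 mm |
| Knob top, along the push | 4.9 mm from board centre | 5 mm |
| Knob top, sideways | 0.1 mm off centre | 0 mm |
| Lid centre from its side rims, sideways | 1.7 mm off centre | 0 mm |

- **Disagreement:** The two sideways measurements differ by 1.6 mm, and the lid stopped about 2 mm from the seat I had computed. Both are within the 2 mm calibration. The cheeks are hidden by the lip, so contact with both was judged from force and from the lid no longer moving.
- **Bystanders:** The sanding block, bowl and glue bottle look unmoved in the scene view. My image-difference check on them told me nothing, probably because the arm's shadow had changed the lighting.

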